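# Prove the emergency stop of the test box, then hold the run button

### The arm

A 6-joint arm with a two-finger parallel gripper is mounted at the origin on a cart in front of the work surface, level with it; the furniture and walls round the work are solid. World frame = base frame: x ahead of the robot, y to its left, z up, the work surface at z = 0. Lengths are in m, angles in rad, forces in N, time in s.
With the tool pointing down it reaches from about 0.325 to 0.925 m from the base axis. Payload 3.1 kg.
Tool frame: the origin (TCP) lies midway between the tips of the shut fingers; the grasp point (between the pads) lies 19 mm behind it (arm.hold_point_z is the distance from the TCP to the grasp point, in m); y points along the fingers, z is the direction in which the jaws open and shut, and the axes are right-handed (so a half turn about y gives the same grasp; the last joint's range is limited). The gripper opens to 85 mm and grips with 20 to 120 N. Pads are 22 mm wide; open, the fingers measure 114 mm over their backs; the gripper's body (76 mm by 85 mm) begins 54 mm behind the grasp point. The pads swing forward as they close: fully open they stand 13 mm farther back than shut.
Start: joints at [-1.334, 0.217, 1.613, -0, 1.311, -0.112], TCP at [0.214, -0.587, 0.196] pointing down, gripper open.
Joint ranges: [-2.75, 2.75], [-0.78, 2.1], [0.31, 2.55], [-1.13, 4.27], [0.13, 2.63], [-2.58, 2.58]. Speed limits (rad/s): [2.79, 2.79, 3.14, 3.14, 3.14, 3.14].

### API

Orientations are given as a unit quaternion [x, y, z, w].
In Python, from rig import arm, vision, workorder gives the robot as it stands.
- The arm moves only by the shell command python3 -m pendant 'ROWS' [FORCE]. ROWS is JSON, one flat list of numbers, 5 for each row, row after row: the closure, from -1 (fully open) to 1 (shut), so that 0 is half open, then the shift along the tool's x, y, z in m, then the turn about the tool's y in degrees. A call has 1 to 5 rows; each row shifts and turns the commanded pose from where the row before left it, along the tool's axes as they then stand; what a row does not reach is not made up. A row lasts 1/10 s, in which the tool goes at most 50 mm and 8.59 degrees, less where a joint would pass 70% of its speed; a pose out of reach is approached as far as the arm can. A call is refused whole if a number of a shift passes 0.05 or a number of a turn 8.59, either way. A call with a gripper value outside its range is refused whole. The fingers move at their own pace and stop on an object; FORCE is the grip in N (left out, the last holds). Time passes only in rows, so rows that do not move let the fingers close. It gives the time, the measured TCP pose, the force and the opening at its end, in the units of the state.
- arm.read_state(): the state, without advancing time (a new reading comes with each control period).
- vision.snapshot(name): name is "scene" or "top"; returns (picture, depth): 420x560x3 uint8, red, green, blue; 420x560 float32, m along the optical axis (not along the pixel's ray), 0 where there is no reading.
- vision.calibration(name): a dict with "fovy" (degrees; the focal length in pixels is half the picture's height over the tangent of half this angle, whatever the lens; pixels are square), "cx", "cy" (the principal point, pixels), "R" (3x3) and "t" (3): a world point X has camera coordinates R X + t. Camera axes: x right, y down, z forward; pixel columns grow to the right and rows downward; lengths in m; the calibration is good to about 2 mm. A picture is of the moment at which its call begins. calibration takes no time and is no camera call.
- workorder.close_job(): hands the job in, once; it reports no verdict.
The state is a dict: "clock": time; "joint_positions": joint angles; "dq": joint speeds; "tau": joint torques, N m; "tcp_pos": TCP position; "tool_rot": TCP orientation; "contact_force": force on the tool from outside, world axes, zero at the start; "moment": the same for the moment, N m; "opening": finger opening in m.
Only numpy, scipy, OpenCV 4.12 (cv2) and the standard library are available. Lean on these libraries where they do the work, as an engineer would, in place of code of your own. Each camera call takes 0.05 s, during which the arm holds its last target.

### The job

Prove the emergency stop of the bench test box before it powers a board: press the red mushroom head straight down until it latches and stays in when you take your fingers off it, then push one of its three ears round clockwise (seen from above) with a fingertip until the head springs back out. Then take the fingers off the head, press the green hold-to-run button fully in and finish the program while still holding it down. Only push: do not squeeze the head, and leave the bottle, the tin and the probe round the box where they are.

Things in the scene. Friction and masses are not known exactly. Their poses are not given: they have to be found in the camera images.
- test_box: bench test box, grey base, white lid, 115 mm (x) by 190 mm (y) by 60 mm high, fixed; origin at the centre of its underside, z up, -x is its front with three round sockets. On its lid: a yellow disc (radius 41 mm, 2 mm thick) and the red emergency stop at x = 0, y = +45 mm; the green button at x = -14 mm, y = -52 mm; an amber lamp 18 mm across and 9 mm high at x = 32 mm, y = -52 mm
- head_top (a point): red mushroom head of the emergency stop; this point lies on its vertical turning axis at the very top, 104 mm above the bench while out. Hub of radius 22 mm, its top a gentle dome 31 mm across with white clockwise arrows, and three ears 120 degrees apart. Round the hub and between the ears there is free space down to the yellow disc, 42 mm below the top of the head while out
- ear_a (a point): top face of the first ear, 29 mm from the axis; turns and sinks with the head; at zero twist it points to the box's front (-x). Each ear is 20 mm wide with a round tip reaching 38 mm from the axis; its flat top lies 7 mm, its underside 18 mm below the top of the head
- ear_b (a point): the same on the second ear, 120 degrees anticlockwise from the first seen from above
- ear_c (a point): the same on the third ear, 240 degrees anticlockwise from the first
- estop_press (a joint): how far the mushroom head is pressed in, m: 0 fully out, 0.013 at the stop, 0.009 when it stands latched by itself; pressing takes up to about 9 N
- estop_twist (a joint): clockwise turn of the head seen from above, rad: 0 at rest, 0.8 at the stop. Latched, the head springs out after 0.45 to 0.65 rad; it needs 4 N or less at the end of an ear, and turns back to 0 by its spring when let go
- run_top (a point): green round cap of the spring-return hold-to-run button, 30 mm across, in a steel bezel of radius 20 mm that is 9 mm high; this point is the centre of the cap's top face, 77.5 mm above the bench when not pressed
- run_press (a joint): how far the green button is pressed in, m: 0 out, 0.006 fully in (about 6 N); springs back when let go
- flux_bottle: small amber bottle with black cap, 34 mm across, 85 mm high, standing behind the box; origin at the centre of its underside; leave it alone
- screw_tin: round tin with a red lid, 59 mm across, 21 mm high, behind the box; origin at the centre of its underside; leave it alone
- probe_clip: red and black test probe, 130 mm long and 18 mm thick, lying in front of the box; origin under its middle; leave it alone

How it is judged:
By the outcome, as a careful person would: the job done as asked, in the order asked, and still so for the second after the job is handed in, while the arm keeps its last pose, push and grip.
It also fails if it takes over 48 s, if anything falls off the work surface, if the arm or the gripper's body presses on something with over 40 N, if the wrist force passes 120 N, or if a joint passes its speed limit or range.

## Working session

There is one attempt and no reset: what is moved stays moved. The work goes in short steps, Python scripts to look and compute and a shell command to move; the robot and the scene stay as the last step left them, time stands still between calls to the robot, and variables do not carry over. Pictures are saved under pics/ and viewed, and the job is handed in when it is done.

```bash
mkdir -p pics; ls; python3 - <<'E'
from rig import arm, vision, workorder
import cv2
print(arm.read_state(), arm.hold_point_z)
for n in ("scene","top"):
    p,d=vision.snapshot(n); cv2.imwrite(f"pics/{n}0.png",p[:,:,::-1])
    import numpy as np; np.save(f"pics/{n}0.npy",d)
    print(vision.calibration(n))
E
```

```text
pics
{'clock': 0.0, 'joint_positions': array([-1.33419675e+00,  2.17773135e-01,  1.61494944e+00,  2.87215181e-05,
        1.31130077e+00, -1.12195690e-01]), 'dq': array([ 5.07914707e-04,  1.14916695e-03,  4.54804367e-04,  1.68234929e-03,
       -6.79637421e-05, -1.43542413e-03]), 'tau': array([-1.32382502e-03, -3.96850777e+01, -3.03850830e+01, -1.31204356e-04,
        9.80261655e-03, -8.89379749e-06]), 'tcp_pos': array([ 0.21342156, -0.58646481,  0.19504862]), 'tool_rot': array([-0.12273455,  0.69723911, -0.69552246,  0.12264729]), 'contact_force': array([-0.30343717,  0.49131559,  0.14980318]), 'moment': array([ 0.064199  , -0.00382188, -0.01827461]), 'opening': 0.08532347258375472} 0.0187
{'fovy': 48.56447375200366, 'cx': 275.3120411579097, 'cy': 209.3711977580321, 'R': array([[ 0.96422403, -0.26463241, -0.01554688],
       [-0.23009283, -0.80636675, -0.54482102],
       [ 0.13164081,  0.52890675, -0.83840822]]), 't': array([-0.53892073, -0.07483971,  1.00674993])}
{'fovy': 45.88759395274447, 'cx': 278.73512862475263, 'cy': 222.45453748751265, 'R': array([[ 0.01107331, -0.99960557,  0.0258086 ],
       [-0.98063214, -0.01590327, -0.19521192],
       [ 0.19554536, -0.0231471 , -0.98042145]]), 't': array([-0.30629772,  0.50592322,  0.85461259])}
```

View pics/scene0.png

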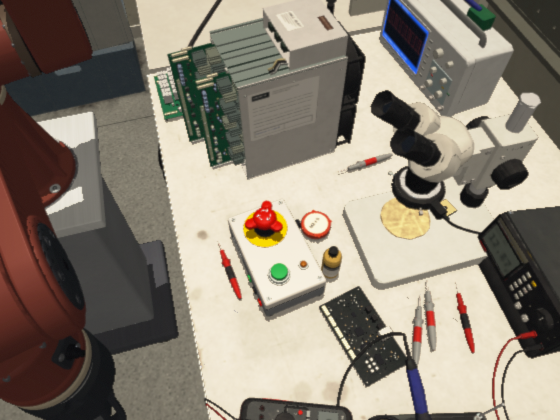

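View pics/top0.png

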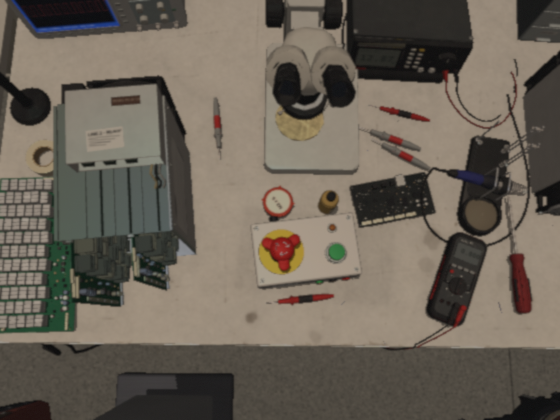

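The scene view shows the box with its red head at about (265,215) and green cap at (279,271). In the top view the head is at about (282,251) and the green cap at (337,252). Next I measure them.

```bash
cat > h.py <<'E'
import numpy as np, cv2
from rig import arm, vision
def K(c): 
    f=210/np.tan(np.radians(c["fovy"])/2); return f
def ray(n,u,v,z):
    c=vision.calibration(n); f=K(c); R=np.array(c["R"]);t=np.array(c["t"])
    d=R.T@np.array([(u-c["cx"])/f,(v-c["cy"])/f,1]); o=-R.T@t
    return o+d*(z-o[2])/d[2]
def proj(n,X):
    c=vision.calibration(n); f=K(c); q=np.array(c["R"])@X+np.array(c["t"]); return np.array([c["cx"]+f*q[0]/q[2],c["cy"]+f*q[1]/q[2]])
def pts(n,d):
    c=vision.calibration(n); f=K(c); v,u=np.mgrid[:420,:560]
    q=np.stack([(u-c["cx"])/f*d,(v-c["cy"])/f*d,d],-1)
    return (q-np.array(c["t"]))@np.array(c["R"])
def blobs(m):
    k,l,s,c=cv2.connectedComponentsWithStats(m.astype(np.uint8))
    return [(s[i].tolist(),c[i].round(1).tolist(),l==i) for i in range(1,k) if s[i][4]>40]
E
python3 - <<'E'
from h import *
roi={"scene":(195,330,190,320),"top":(240,370,180,310)}
for n in roi:
    im=cv2.imread(f"pics/{n}0.png"); d=np.load(f"pics/{n}0.npy"); P=pts(n,d)
    hsv=cv2.cvtColor(im,cv2.COLOR_BGR2HSV).astype(int); H,S,V=hsv[...,0],hsv[...,1],hsv[...,2]
    x0,x1,y0,y1=roi[n]; R=np.zeros(H.shape,bool); R[y0:y1,x0:x1]=1
    for nm,m,z in (("green",(H>45)&(H<85)&(S>120)&(V>60),.0775),("red",((H<8)|(H>172))&(S>150)&(V>70),.1),("yellow",(H>18)&(H<34)&(S>150)&(V>90),.062)):
        for s,c,k in blobs(m&R):
            print(n,nm,s,c,ray(n,*c,z).round(4), "depth med",np.median(P[k],0).round(4), "maxz",np.percentile(P[k][:,2],95).round(4))
    # lid
    m=R&(d>0)&(abs(P[...,2]-.06)<.006)&(S<70)
    b=max(blobs(m),key=lambda b:b[0][4])
    q=P[b[2]]; r=cv2.minAreaRect((q[:,:2]*1000).astype(np.float32)); print(n,"lid",r,q[:,2].mean())
    r=cv2.minAreaRect(np.argwhere(b[2])[:,::-1].astype(np.float32)); 
    cs=np.array([ray(n,*p,.06)[:2] for p in cv2.boxPoints(r)]); print("lid px",cs.round(4).tolist(),cs.mean(0))
E
```

```text
scene green [271, 264, 16, 16, 203] [278.7, 271.2] [ 0.455  -0.4047  0.0775] depth med [ 0.4551 -0.4044  0.0769] maxz 0.0788
scene red [245, 201, 37, 31, 585] [264.2, 218.9] [ 0.4549 -0.311   0.1   ] depth med [ 0.4566 -0.3121  0.0985] maxz 0.1039
scene red [300, 210, 30, 29, 212] [314.4, 227.9] [ 0.534  -0.3526  0.1   ] depth med [ 0.5507 -0.3142  0.0199] maxz 0.0227
scene red [220, 250, 10, 17, 88] [224.6, 259.0] [ 0.3715 -0.3691  0.1   ] depth med [ 0.3714 -0.3275  0.014 ] maxz 0.0181
scene red [230, 277, 11, 22, 112] [235.4, 286.8] [ 0.3779 -0.4227  0.1   ] depth med [ 0.3791 -0.3828  0.0131] maxz 0.0162
scene yellow [243, 211, 44, 36, 544] [266.7, 234.6] [ 0.4555 -0.3214  0.062 ] depth med [ 0.4542 -0.3251  0.0614] maxz 0.0638
scene yellow [323, 249, 7, 18, 83] [326.6, 258.0] [ 0.5446 -0.396   0.062 ] depth med [ 0.5444 -0.3969  0.0637] maxz 0.0687
scene lid ((462.6520080566406, -350.22760009765625), (115.21748352050781, 190.24635314941406), 7.841790199279785) 0.05925264616879552
lid px [[0.3926, -0.2664], [0.5187, -0.2395], [0.5308, -0.4382], [0.4184, -0.4561]] [ 0.46511066 -0.
[... 397 characters left out ...]
 6, 86] [320.7, 296.8] [ 0.3739 -0.3706  0.1   ] depth med [ 0.378  -0.3787  0.0138] maxz 0.0171
top red [279, 297, 20, 7, 91] [289.7, 300.0] [ 0.3679 -0.3182  0.1   ] depth med [ 0.3715 -0.3244  0.0143] maxz 0.0181
top yellow [266, 230, 27, 9, 149] [279.0, 233.9] [ 0.4874 -0.2999  0.062 ] depth med [ 0.4872 -0.2998  0.0621] maxz 0.0648
top yellow [259, 243, 44, 31, 513] [280.3, 259.3] [ 0.4413 -0.3027  0.062 ] depth med [ 0.4405 -0.2952  0.0621] maxz 0.0649
top lid ((461.9427490234375, -347.8386535644531), (115.36959838867188, 189.8176727294922), 7.796420097351074) 0.05985158557336862
lid px [[0.5053, -0.246], [0.5314, -0.4375], [0.4164, -0.4487], [0.392, -0.2617]] [ 0.46128708 -0.34846237]
```

```bash
python3 - <<'E'
from h import *
a=cv2.imread("pics/top0.png")[215:295,240:370]; b=cv2.imread("pics/scene0.png")[190:290,215:345]
a=cv2.resize(a,(780,480),interpolation=cv2.INTER_CUBIC);cv2.imwrite("pics/z1.png",a)
ax=np.array([np.cos(np.radians(7.8)),np.sin(np.radians(7.8))])
hd=np.array([.4558,-.3049])
for n in ("top","scene"):
    d=np.load(f"pics/{n}0.npy");P=pts(n,d)
    im=cv2.imread(f"pics/{n}0.png");hsv=cv2.cvtColor(im,cv2.COLOR_BGR2HSV).astype(int)
    red=((hsv[...,0]<8)|(hsv[...,0]>172))&(hsv[...,1]>150)&(d>0)
    q=P[red]; r=q[:,:2]-hd; R=np.hypot(*r.T); k=(R>27)&(R<42e-3)&(R>.027)&(q[:,2]>.088)&(q[:,2]<.105)
    an=np.degrees(np.arctan2(r[k,1],r[k,0]))%360
    print(n,np.histogram(an,bins=36,range=(0,360))[0])
    top=q[(R<.03)&(q[:,2]>.1)]; print("hubtop",top.mean(0),top[:,2].max())
    for zmin in (.1,.2):
        w=P[(d>0)&(P[...,2]>zmin)&(P[...,1]>-.26)&(P[...,0]>.3)&(P[...,0]<.75)&(P[...,1]<.1)]
        print("tall",zmin,np.percentile(w,[1,50,99],axis=0).round(3).tolist())
from scipy.spatial.transform import Rotation as Ro
print(Ro.from_quat(arm.read_state()["tool_rot"]).as_matrix().round(3))
E
```

```text
top [0 0 0 0 0 0 0 0 0 0 0 0 0 0 0 0 0 0 0 0 0 0 0 0 0 0 0 0 0 0 0 0 0 0 0 0]
hubtop [ 0.45528096 -0.30263985  0.10281416] 0.10740197006917013
tall 0.1 [[0.366, -0.142, 0.107], [0.532, -0.062, 0.254], [0.693, 0.031, 0.303]]
tall 0.2 [[0.375, -0.141, 0.206], [0.543, -0.06, 0.255], [0.692, 0.031, 0.303]]
scene [0 0 0 0 0 0 0 0 0 0 0 0 0 0 0 0 0 0 0 0 0 0 0 0 0 0 0 0 0 0 0 0 0 0 0 0]
hubtop [ 0.45593764 -0.30682898  0.10243749] 0.10569967637676096
tall 0.1 [[0.363, -0.145, 0.104], [0.533, -0.11, 0.235], [0.695, 0.015, 0.302]]
tall 0.2 [[0.368, -0.145, 0.202], [0.542, -0.095, 0.253], [0.694, 0.017, 0.302]]
[[-0.94  -0.001  0.342]
 [-0.342  0.002 -0.94 ]
 [-0.    -1.    -0.002]]
```

View pics/z1.png

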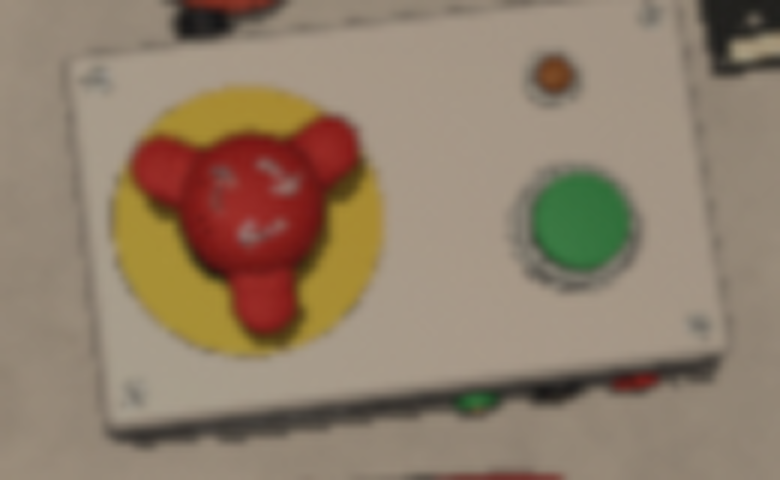

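The ears are as described at zero twist: ear_a points down in the image and ear_b and ear_c point up-right and up-left. I estimate the head at (0.4556, -0.3047), with a box yaw of 7.8°. Next I shut the fingers, align with the box and travel.

```bash
python3 -m pendant '[1,0,0,0,6.1, 1,0,0,0,6.1, 1,-0.03,0,-0.0265,0, 1,-0.03,0,-0.0265,0, 1,-0.03,0,-0.0265,0]' 40; python3 -m pendant '[1,-0.03,0,-0.0265,0, 1,-0.03,0,-0.0265,0, 1,-0.03,0,-0.0265,0, 1,-0.03,0,-0.0265,0, 1,-0.03,0,-0.0265,0]'; python3 -m pendant '[1,-0.03,0,-0.0265,0, 1,0,0,0,0, 1,0,0,0,0]'
cat > rel.py <<'E'
from h import *
from scipy.spatial.transform import Rotation as Ro
def rel(hd=(.4556,-.3047)):
    s=arm.read_state(); M=Ro.from_quat(s["tool_rot"]).as_matrix(); p=s["tcp_pos"]
    for nm,t in (("head",(*hd,.104)),("run",(.4549,-.4030,.0775))):
        print(nm,"to go tool xyz mm",((M.T@(np.array(t)-p))*1000).round(1))
    print("t",s["clock"],"tcp",p.round(4),"yaw x",np.degrees(np.arctan2(M[1,0],M[0,0])).round(2),"F",s["contact_force"].round(2),"op",s["opening"])
if __name__=="__main__": rel()
E
python3 rel.py; python3 - <<'E'
from h import *
for n in ("top","scene"):
    p,d=vision.snapshot(n); np.save(f"pics/{n}1.npy",d)
    im=p[:,:,::-1]; im=im[190:310,220:380] if n=="top" else im[150:300,190:350]
    cv2.imwrite(f"pics/{n}1.png",cv2.resize(im,None,fx=4,fy=4,interpolation=cv2.INTER_CUBIC))
E
```

```text
clock: 0.6
tcp_pos: [0.2923, -0.4951, 0.1956]
tool_rot: [-0.048, 0.706, -0.705, 0.047]
contact_force: [0.9, -0.9, -0.0]
opening: 0.0121
clock: 1.1
tcp_pos: [0.4232, -0.3431, 0.1959]
tool_rot: [-0.048, 0.706, -0.705, 0.048]
contact_force: [0.8, 0.3, -0.1]
opening: 0.0001
clock: 1.4
tcp_pos: [0.4489, -0.3137, 0.1959]
tool_rot: [-0.049, 0.705, -0.705, 0.048]
contact_force: [-0.0, -0.5, 0.1]
opening: 0.0003
head to go tool xyz mm [-8.  91.9 -8. ]
run to go tool xyz mm [  6.2 118.4  89.3]
t 1.4 tcp [ 0.4489 -0.3137  0.1959] yaw x -172.08 F [-0.05 -0.51  0.11] op 0.00032198927489371945
```

View pics/scene1.png

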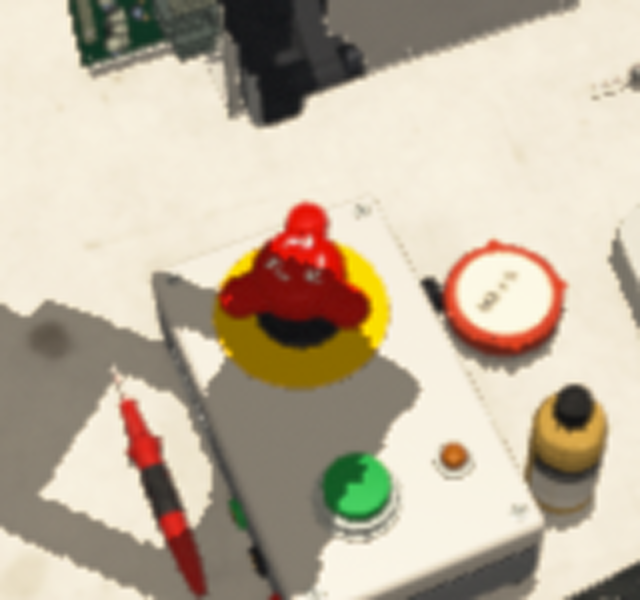

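```bash
python3 -m pendant '[1,-0.008,0.03,-0.008,0, 1,0,0.04,0,0, 1,0,0,0,0, 1,0,0,0,0]'; python3 rel.py;python3 - <<'E'
from h import *
for n in ("top","scene"):
    p,d=vision.snapshot(n)
    im=p[:,:,::-1]; im=im[190:310,220:380] if n=="top" else im[150:300,190:350]
    cv2.imwrite(f"pics/{n}2.png",cv2.resize(im,None,fx=4,fy=4,interpolation=cv2.INTER_CUBIC))
E
```

```text
clock: 1.9
tcp_pos: [0.4543, -0.3059, 0.1258]
tool_rot: [-0.048, 0.706, -0.705, 0.047]
contact_force: [-0.1, 0.3, 0.6]
opening: 0.0001
head to go tool xyz mm [-1.5 21.8 -1. ]
run to go tool xyz mm [12.3 48.2 96.3]
t 1.9 tcp [ 0.4543 -0.3059  0.1258] yaw x -172.32 F [-0.08  0.32  0.64] op 0.00011650317939584847
```

View pics/scene2.png

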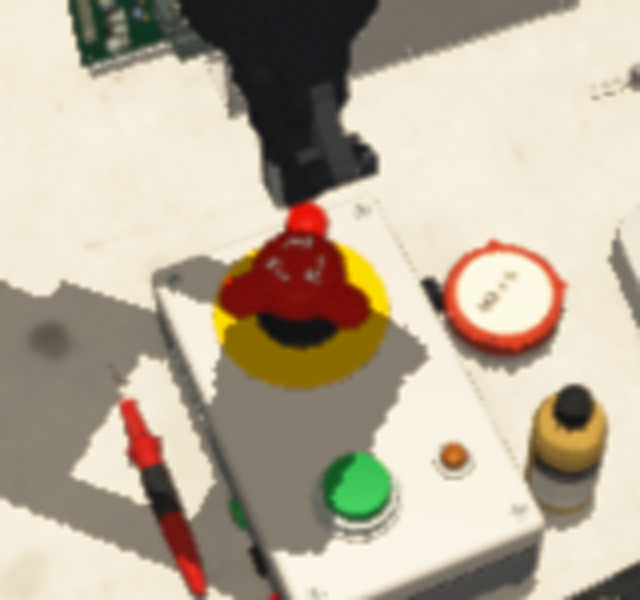

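View pics/top2.png

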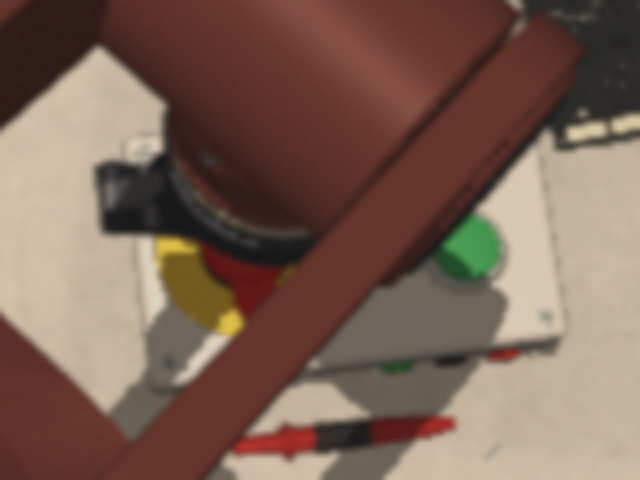

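```bash
python3 - <<'E'
from h import *
p=arm.read_state()["tcp_pos"]; print((proj("scene",p)-[190,150])*4)
E
python3 -m pendant '[1,-0.0015,0.015,-0.001,0, 1,0,0,0,0]'; python3 -m pendant '[1,0,0.006,0,0, 1,0,0.004,0,0, 1,0,0.004,0,0, 1,0,0.004,0,0]'; python3 rel.py
```

```text
[295.71335462 232.60079004]
clock: 2.2
tcp_pos: [0.4566, -0.304, 0.1107]
tool_rot: [-0.048, 0.706, -0.705, 0.048]
contact_force: [-0.4, -0.3, -0.2]
opening: 0.0002
clock: 2.6
tcp_pos: [0.4571, -0.3042, 0.0931]
tool_rot: [-0.048, 0.705, -0.705, 0.048]
contact_force: [0.4, 0.1, -0.7]
opening: 0.0001
head to go tool xyz mm [  1.5 -10.9   0.3]
run to go tool xyz mm [15.5 15.6 97.6]
t 2.6 tcp [ 0.4571 -0.3042  0.0931] yaw x -172.21 F [ 0.36  0.07 -0.7 ] op 0.00010328279615273914
```

```bash
python3 - <<'E'
from h import *
n="scene"
p,d=vision.snapshot(n); np.save("pics/scene3.npy",d)
im=p[:,:,::-1].copy(); c=proj(n,arm.read_state()["tcp_pos"]); print(c)
im=im[150:300,190:350]
cv2.imwrite(f"pics/{n}3.png",cv2.resize(im,None,fx=4,fy=4,interpolation=cv2.INTER_CUBIC))
E
```

```text
[264.23655027 217.7088394 ]
```

View pics/scene3.png

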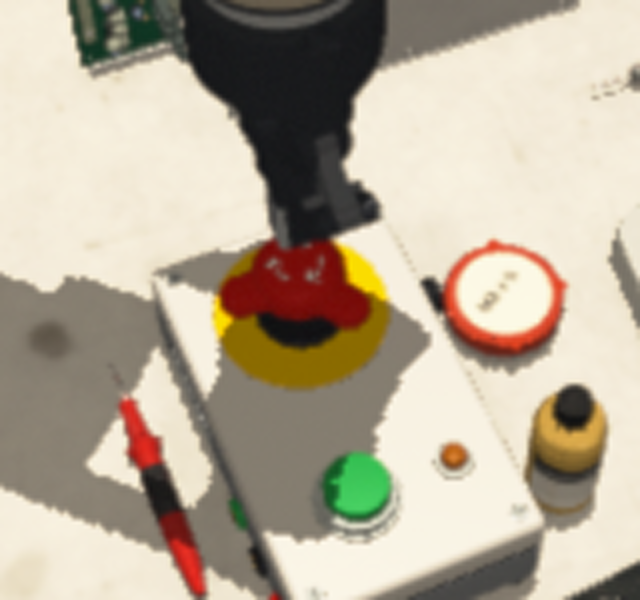

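```bash
python3 - <<'E'
from h import *
d=np.load("pics/scene3.npy"); P=pts("scene",d)
# crop(x,y)/4+off
for y in range(196,222,2):
    v=y
    print(y,[tuple((P[v,u]*1000).round().astype(int)) for u in range(255,288,4)])
E
```

```text
196 [(np.int64(463), np.int64(-190), np.int64(0)), (np.int64(447), np.int64(-323), np.int64(190)), (np.int64(454), np.int64(-318), np.int64(181)), (np.int64(460), np.int64(-320), np.int64(182)), (np.int64(459), np.int64(-352), np.int64(227)), (np.int64(465), np.int64(-353), np.int64(225)), (np.int64(473), np.int64(-348), np.int64(215)), (np.int64(519), np.int64(-206), np.int64(-1)), (np.int64(527), np.int64(-209), np.int64(0))]
198 [(np.int64(462), np.int64(-195), np.int64(-1)), (np.int64(447), np.int64(-318), np.int64(178)), (np.int64(453), np.int64(-321), np.int64(180)), (np.int64(459), np.int64(-327), np.int64(186)), (np.int64(459), np.int64(-352), np.int64(221)), (np.int64(464), np.int64(-357), np.int64(225)), (np.int64(472), np.int64(-351), np.int64(215)), (np.int64(477), np.int64(-356), np.int64(220)), (np.int64(526), np.int64(-213), np.int64(-1))]
200 [(np.int64(461), np.int64(-200), np.int64(-1)), (np.int64(447), np.int64(-319), np.int64(174)), (np.int64(452), np.int64(-324), np.int64(178)), (np.int64(454), np.int64(-349), np.int64(214)), (np.int64(459), np.int64(-351), np.in
[... 3832 characters left out ...]
np.int64(-314), np.int64(106)), (np.int64(467), np.int64(-314), np.int64(102)), (np.int64(474), np.int64(-313), np.int64(98)), (np.int64(486), np.int64(-294), np.int64(63)), (np.int64(494), np.int64(-294), np.int64(60)), (np.int64(502), np.int64(-295), np.int64(57))]
220 [(np.int64(439), np.int64(-309), np.int64(101)), (np.int64(445), np.int64(-312), np.int64(102)), (np.int64(452), np.int64(-314), np.int64(102)), (np.int64(459), np.int64(-317), np.int64(104)), (np.int64(466), np.int64(-318), np.int64(102)), (np.int64(473), np.int64(-318), np.int64(99)), (np.int64(485), np.int64(-297), np.int64(62)), (np.int64(492), np.int64(-300), np.int64(62)), (np.int64(500), np.int64(-301), np.int64(61))]
```

```bash
python3 -m pendant '[1,0,0,0,0]'; python3 - <<'E'
from h import *
n="scene"
p,d=vision.snapshot(n)
im=p[:,:,::-1][140:240,200:330]
im=(255*(im/255.)**.45).astype(np.uint8)
cv2.imwrite(f"pics/{n}4.png",cv2.resize(im,None,fx=6,fy=6,interpolation=cv2.INTER_CUBIC))
P=pts(n,d)
z=np.clip(P[...,2]/.3*255,0,255).astype(np.uint8)[140:240,200:330]
cv2.imwrite("pics/zmap4.png",cv2.resize(cv2.applyColorMap(z,cv2.COLORMAP_JET),None,fx=6,fy=6,interpolation=cv2.INTER_NEAREST))
s=arm.read_state(); print(s["clock"],s["joint_positions"],s["tcp_pos"],s["opening"],s["contact_force"])
E
```

```text
clock: 2.75
tcp_pos: [0.4568, -0.304, 0.0929]
tool_rot: [-0.048, 0.706, -0.705, 0.048]
contact_force: [0.1, 0.9, 0.1]
opening: 0.0001
2.8 [-7.15244154e-01  1.69697809e-01  1.87619625e+00  3.40769712e-05
  1.09597508e+00  7.19656579e-01] [ 0.45698293 -0.30423876  0.09326556] 0.0003476815121604972 [ 0.11236269  0.0286083  -0.32694541]
```

View pics/scene4.png

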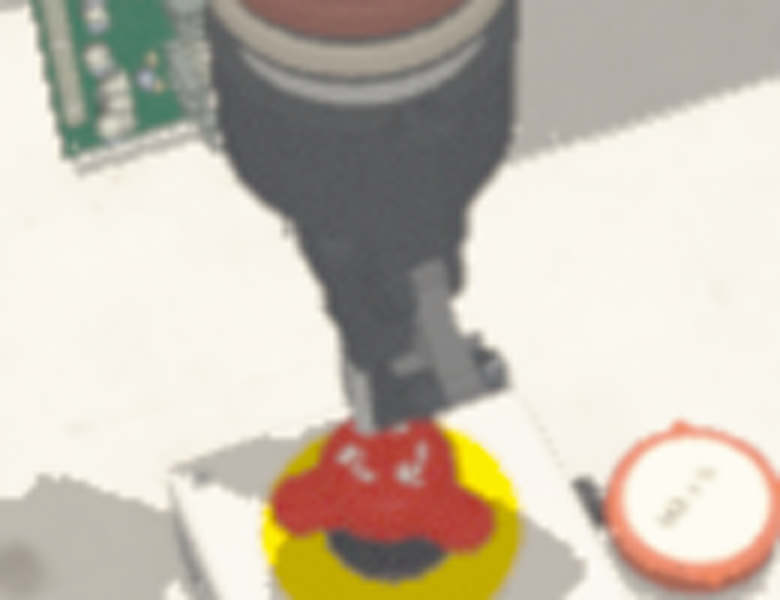

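View pics/zmap4.png

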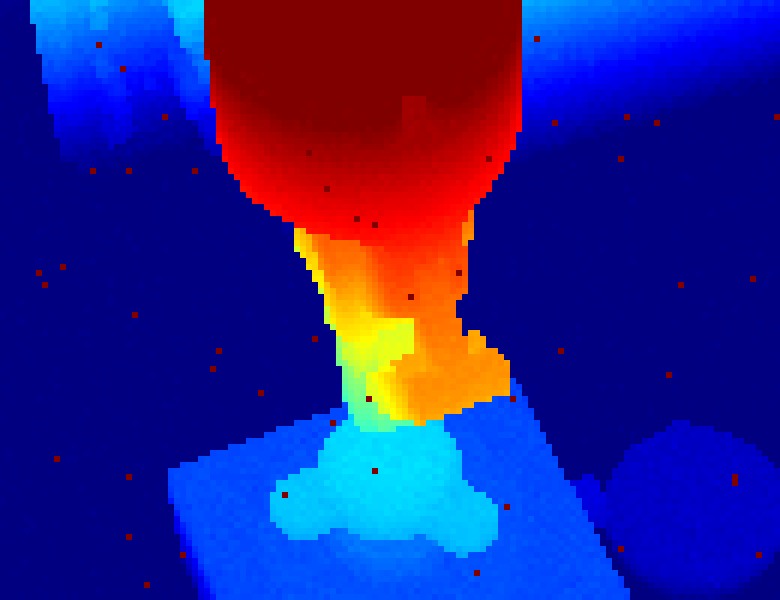

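```bash
python3 - <<'E'
from h import *
for f,tcp in (("scene1",(.4489,-.3137,.1959)),("scene3",(.4571,-.3042,.0931))):
    d=np.load(f"pics/{f}.npy");P=pts("scene",d); tcp=np.array(tcp)
    r=P-tcp; k=(d>0)&(np.hypot(r[...,0],r[...,1])<.045)&(P[...,2]>.112)&(P[...,2]<.4)
    k=cv2.erode(k.astype(np.uint8),np.ones((2,2)))>0
    q=P[k]; o=np.argsort(q[:,2])[:40]; print(f,proj("scene",tcp),"lowest",(q[o][::4]*1000).round().astype(int).tolist())
    vs,us=np.where(k); print("lowest row px",vs.max(),us[vs==vs.max()])
c=vision.calibration("scene");print("cam",-np.array(c["R"]).T@c["t"])
d=np.load("pics/top1.npy");P=pts("top",d);tcp=np.array((.4489,-.3137,.1959));r=P-tcp; k=(d>0)&(np.hypot(r[...,0],r[...,1])<.1)&(P[...,2]>.112)
q=P[k];o=np.argsort(q[:,2])[:60];print("top",(q[o][::6]*1000).round().astype(int).tolist())
E
```

```text
scene1 [258.7909796 189.1863077] lowest [[442, -323, 232], [451, -327, 236], [455, -327, 238], [443, -322, 238], [444, -330, 240], [455, -328, 241], [452, -327, 242], [454, -328, 242], [451, -328, 243], [449, -330, 243]]
lowest row px 181 [254 255 256 257 258]
scene3 [264.56277067 217.55608053] lowest [[452, -312, 129], [451, -315, 137], [452, -319, 138], [446, -308, 140], [452, -319, 142], [450, -314, 144], [449, -313, 146], [447, -313, 148], [446, -310, 152], [449, -314, 157]]
lowest row px 211 [261 262 263 264 265]
cam [ 0.36989086 -0.73544098  0.79491464]
top [[433, -287, 276], [432, -289, 283], [432, -282, 290], [432, -280, 293], [433, -286, 296], [431, -273, 299], [436, -284, 300], [432, -277, 302], [433, -281, 302], [433, -278, 304]]
```

Camera depth puts the shut fingertips about 36 mm above the reported TCP. No force has registered and the head has not moved, so I continue down in small, force-checked steps until real contact.

```bash
for i in 1; do python3 -m pendant '[1,0.0012,0.006,0,0, 1,0,0.006,0,0, 1,0,0,0,0]'; done; python3 -m pendant '[1,0,0.004,0,0, 1,0,0,0,0]'; python3 -m pendant '[1,0,0.004,0,0, 1,0,0,0,0]';python3 rel.py; python3 - <<'E'
from h import *
n="scene"
p,d=vision.snapshot(n)
im=p[:,:,::-1][140:240,200:330]
im=(255*(im/255.)**.45).astype(np.uint8)
cv2.imwrite(f"pics/{n}5.png",cv2.resize(im,None,fx=6,fy=6,interpolation=cv2.INTER_CUBIC))
E
```

```text
clock: 3.1
tcp_pos: [0.455, -0.3037, 0.0801]
tool_rot: [-0.049, 0.706, -0.705, 0.047]
contact_force: [-0.1, -0.2, 0.1]
opening: 0.0001
clock: 3.3
tcp_pos: [0.4555, -0.3041, 0.0768]
tool_rot: [-0.048, 0.706, -0.705, 0.048]
contact_force: [-0.4, -0.6, 0.1]
opening: 0.0002
clock: 3.5
tcp_pos: [0.4555, -0.3041, 0.0728]
tool_rot: [-0.048, 0.706, -0.705, 0.048]
contact_force: [0.1, 1.1, -0.3]
opening: 0.0001
head to go tool xyz mm [  0.  -31.2   0.5]
run to go tool xyz mm [14.  -4.7 97.9]
t 3.5 tcp [ 0.4555 -0.3041  0.0728] yaw x -172.21 F [ 0.14  1.11 -0.31] op 7.521061392193742e-05
```

View pics/scene5.png

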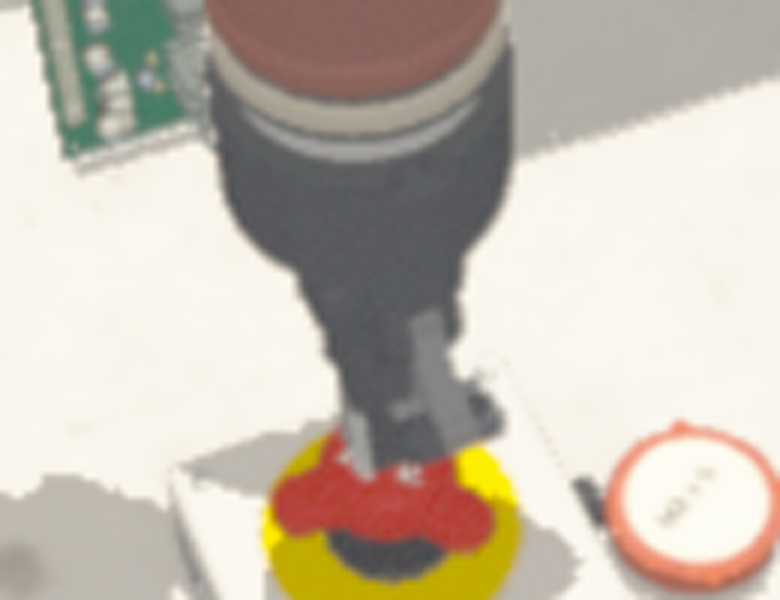

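The fingers are still visibly above the dome, with no contact. I keep going down in fine steps.

```bash
python3 -m pendant '[1,0,0.002,0,0, 1,0,0.002,0,0]'; python3 -m pendant '[1,0,0.002,0,0, 1,0,0,0,0]';python3 -m pendant '[1,0,0.002,0,0, 1,0,0,0,0]'; python3 -m pendant '[1,0,0.002,0,0, 1,0,0,0,0]'
```

```text
clock: 3.75
tcp_pos: [0.456, -0.3046, 0.0695]
tool_rot: [0.048, -0.705, 0.706, -0.048]
contact_force: [0.7, -1.5, 0.4]
opening: 0.0
clock: 3.95
tcp_pos: [0.456, -0.3046, 0.0678]
tool_rot: [0.048, -0.705, 0.706, -0.048]
contact_force: [-1.0, 0.7, 3.0]
opening: -0.0
clock: 4.15
tcp_pos: [0.456, -0.3046, 0.066]
tool_rot: [0.048, -0.705, 0.706, -0.048]
contact_force: [-1.2, 1.8, 4.3]
opening: -0.0002
clock: 4.35
tcp_pos: [0.456, -0.3046, 0.0641]
tool_rot: [0.048, -0.705, 0.706, -0.048]
contact_force: [-1.8, 1.3, 6.0]
opening: -0.0001
```

Contact came at TCP z≈0.069, so the true tip is about 35 mm above the reported TCP. I press on to the stop.

```bash
python3 -m pendant '[1,0,0.002,0,0, 1,0,0,0,0]'; python3 -m pendant '[1,0,0.002,0,0, 1,0,0,0,0]';python3 -m pendant '[1,0,0.002,0,0, 1,0,0,0,0]'; python3 -m pendant '[1,0,0.002,0,0, 1,0,0,0,0]'
```

```text
clock: 4.55
tcp_pos: [0.4559, -0.3046, 0.0618]
tool_rot: [0.048, -0.705, 0.706, -0.048]
contact_force: [-0.9, -0.1, 3.8]
opening: -0.0001
clock: 4.75
tcp_pos: [0.456, -0.3046, 0.0597]
tool_rot: [0.048, -0.705, 0.706, -0.048]
contact_force: [-2.3, 1.4, 5.3]
opening: 0.0001
clock: 4.95
tcp_pos: [0.4561, -0.3046, 0.0578]
tool_rot: [0.048, -0.705, 0.706, -0.048]
contact_force: [-2.1, 1.8, 6.6]
opening: -0.0001
clock: 5.15
tcp_pos: [0.4561, -0.3047, 0.056]
tool_rot: [0.048, -0.705, 0.706, -0.048]
contact_force: [-0.9, 0.7, 7.4]
opening: 0.0001
```

```bash
python3 -m pendant '[1,0,0.0015,0,0, 1,0,0,0,0]'; python3 -m pendant '[1,0,0.001,0,0, 1,0,0,0,0]'
```

```text
clock: 5.35
tcp_pos: [0.4562, -0.3048, 0.0556]
tool_rot: [0.048, -0.705, 0.706, -0.048]
contact_force: [-3.3, 3.2, 11.7]
opening: -0.0001
clock: 5.55
tcp_pos: [0.4563, -0.3048, 0.0555]
tool_rot: [0.048, -0.705, 0.706, -0.048]
contact_force: [-5.2, 4.2, 16.7]
opening: -0.0002
```

The force jumps at z=0.0555, so this is the stop. I retreat and look.

```bash
python3 -m pendant '[1,0,-0.01,0,0, 1,0,-0.03,0,0, 1,0,-0.03,0,0, 1,0,-0.03,0,0, 1,0,0,0,0]'; python3 rel.py; cat > look.py <<'E'
import sys
from h import *
t=sys.argv[1]; p,d=vision.snapshot("scene"); np.save(f"pics/{t}.npy",d); P=pts("scene",d)
im=p[:,:,::-1]; hsv=cv2.cvtColor(np.ascontiguousarray(im),cv2.COLOR_BGR2HSV).astype(int)
red=((hsv[...,0]<8)|(hsv[...,0]>172))&(hsv[...,1]>150)&(d>0)
r=P[...,:2]-np.array([.4556,-.3055]); R=np.hypot(r[...,0],r[...,1])
z=P[...,2][red&(R<.013)&(P[...,2]>.075)&(P[...,2]<.112)]; print("head z med",np.median(z) if len(z) else None,len(z))
k=red&(R>.027)&(R<.040)&(P[...,2]>.07)&(P[...,2]<.11); an=np.degrees(np.arctan2(r[...,1],r[...,0]))[k]%360
print("ear z",np.median(P[...,2][k]),"hist10",np.histogram(an,bins=36,range=(0,360))[0])
for c in (67.8,187.8,307.8):
    e=(an-c+180+0)%360-180; e=e[(e<40)&(e>-75)]; print("ear",c,"mean off",e.mean() if len(e) else None,len(e))
im=im[140:290,195:350]; im=(255*(im/255.)**.6).astype(np.uint8)
cv2.imwrite(f"pics/{t}.png",cv2.resize(im,None,fx=4,fy=4,interpolation=cv2.INTER_CUBIC))
E
python3 look.py s6
```

```text
clock: 6.05
tcp_pos: [0.4589, -0.307, 0.1576]
tool_rot: [0.045, -0.703, 0.708, -0.051]
contact_force: [-0.1, -0.7, 1.3]
opening: 0.0002
head to go tool xyz mm [ 3.3 53.6 -3.1]
run to go tool xyz mm [17.5 80.7 94. ]
t 6.05 tcp [ 0.4589 -0.307   0.1576] yaw x -172.21 F [-0.09 -0.66  1.29] op 0.0001692265438943525
head z med 0.09490399470281197 116
ear z 0.08744176901326431 hist10 [ 0  0  0  0  2  8 15 11  2  0  0  0  0  0  0  0  0  6 14 14  7  0  0  0
  0  0  0  0  0 17 20 10  3  0  0  0]
ear 67.8 mean off -1.5439168529919691 38
ear 187.8 mean off 2.683248551103024 41
ear 307.8 mean off -2.879909278631352 50
```

View pics/s6.png

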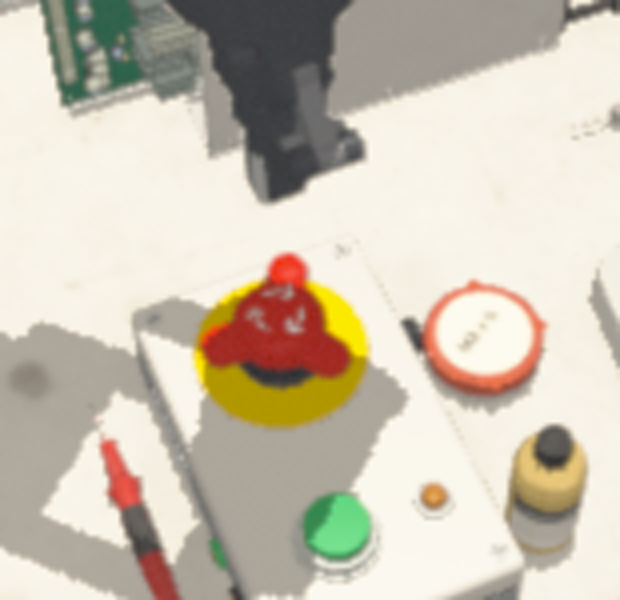

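Latched: the head stands at 0.095 m and the ears at 0.088 m with zero twist. Next I go beside ear_a, in the gap on its -y side.

```bash
python3 -m pendant '[1,0.02,0,0.015,0, 1,0.0203,0,0.0139,0, 1,0,0,0,0, 1,0,0,0,0]';  python3 rel.py
```

```text
clock: 6.5
tcp_pos: [0.419, -0.3377, 0.151]
tool_rot: [-0.048, 0.706, -0.705, 0.047]
contact_force: [-0.2, 0.2, -0.4]
opening: 0.0002
head to go tool xyz mm [-40.8  47.  -27.7]
run to go tool xyz mm [-26.9  73.2  69.7]
t 6.5 tcp [ 0.419  -0.3377  0.151 ] yaw x -172.3 F [-0.17  0.2  -0.4 ] op 0.0002256786298231954
```

```bash
python3 -m pendant '[1,-0.0038,0.03,0.0043,0, 1,0,0.03,0,0, 1,0,0.02,0,0, 1,0,0.01,0,0, 1,0,0,0,0]';  python3 rel.py; python3 look.py s7
```

```text
clock: 7.0
tcp_pos: [0.4233, -0.3403, 0.0605]
tool_rot: [-0.049, 0.707, -0.704, 0.047]
contact_force: [-0.6, -0.4, 0.3]
opening: 0.0
head to go tool xyz mm [-36.7 -43.4 -31. ]
run to go tool xyz mm [-22.7 -17.3  66.4]
t 7.0 tcp [ 0.4233 -0.3403  0.0605] yaw x -172.17 F [-0.65 -0.44  0.29] op 8.067507035894901e-06
head z med 0.09465499858779963 58
ear z 0.0879465613891893 hist10 [ 0  0  0  0  2  7  1  0  0  0  0  0  0  0  0  0  0  0  0  0  0  0  0  0
  0  0  0  0  0 17 15 16  1  0  0  0]
ear 67.8 mean off -13.18063953192431 10
ear 187.8 mean off None 0
ear 307.8 mean off -2.8444265817930483 49
```

View pics/s7.png

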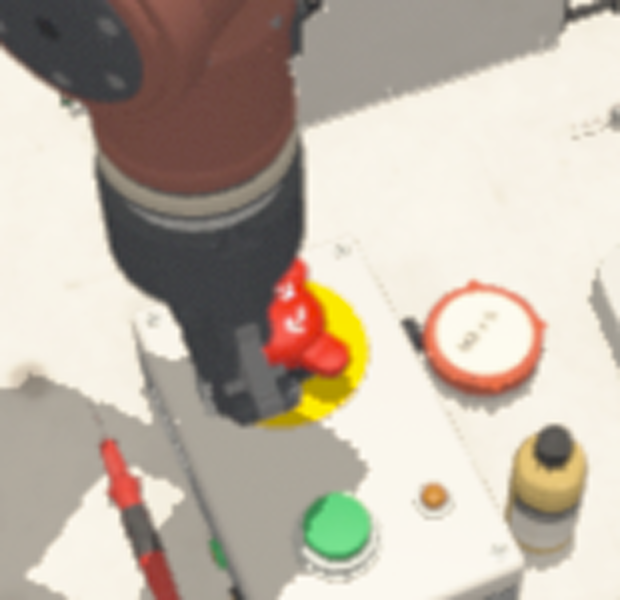

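The fingers are in the gap beside ear_a, which they hide. I lower the last bit and check for contact.

```bash
python3 -m pendant '[1,0,0.008,0,0, 1,0,0.006,0,0, 1,0,0,0,0]'; python3 -m pendant '[1,0,0.006,0.0,0, 1,0,0,0,0]';  python3 rel.py; python3 -m pendant '[1,0,0,-0.005,0, 1,0,0,0,0]'
```

```text
clock: 7.35
tcp_pos: [0.4239, -0.342, 0.0485]
tool_rot: [-0.048, 0.706, -0.705, 0.048]
contact_force: [-0.6, -0.3, -0.1]
opening: -0.0001
clock: 7.55
tcp_pos: [0.4238, -0.3419, 0.0423]
tool_rot: [-0.048, 0.706, -0.705, 0.048]
contact_force: [-0.3, -0.1, -0.3]
opening: 0.0003
head to go tool xyz mm [-36.5 -61.7 -32.6]
run to go tool xyz mm [-22.5 -35.3  64.7]
t 7.55 tcp [ 0.4238 -0.3419  0.0423] yaw x -172.22 F [-0.35 -0.07 -0.33] op 0.00026245868221922445
clock: 7.75
tcp_pos: [0.4233, -0.3367, 0.0428]
tool_rot: [-0.048, 0.706, -0.705, 0.048]
contact_force: [-0.4, -0.3, 0.7]
opening: -0.0002
```

```bash
for i in 1; do python3 -m pendant '[1,0,0.001,-0.003,0, 1,0,0,0,0]'; python3 -m pendant '[1,0,0,-0.003,0, 1,0,0,0,0]'; python3 -m pendant '[1,0,0,-0.003,0, 1,0,0,0,0]'; python3 -m pendant '[1,0,0,-0.003,0, 1,0,0,0,0]'; done; python3 rel.py
```

```text
clock: 7.95
tcp_pos: [0.4229, -0.3339, 0.0418]
tool_rot: [-0.048, 0.706, -0.705, 0.048]
contact_force: [0.1, -0.2, 0.4]
opening: 0.0001
clock: 8.15
tcp_pos: [0.4227, -0.3312, 0.042]
tool_rot: [0.048, -0.705, 0.706, -0.048]
contact_force: [1.1, 0.3, -0.1]
opening: -0.0001
clock: 8.35
tcp_pos: [0.4222, -0.3287, 0.0421]
tool_rot: [0.048, -0.705, 0.706, -0.048]
contact_force: [-0.2, -1.9, 1.8]
opening: -0.0001
clock: 8.55
tcp_pos: [0.4217, -0.3254, 0.0419]
tool_rot: [0.048, -0.705, 0.706, -0.048]
contact_force: [-0.8, -2.4, 0.5]
opening: 0.0
head to go tool xyz mm [-36.4 -62.1 -15.9]
run to go tool xyz mm [-22.4 -35.6  81.4]
t 8.55 tcp [ 0.4217 -0.3254  0.0419] yaw x -172.21 F [-0.82 -2.41  0.51] op 8.489952183825312e-07
```

Contact, about -2.4 N in y. I keep pushing.

```bash
python3 -m pendant '[1,0,0,-0.003,0, 1,0,0,0,0]'; python3 -m pendant '[1,0,0,-0.003,0, 1,0,0,0,0]'; python3 rel.py; python3 look.py s8
```

```text
clock: 8.75
tcp_pos: [0.4214, -0.3223, 0.0419]
tool_rot: [-0.048, 0.706, -0.705, 0.048]
contact_force: [-0.4, -2.3, 0.4]
opening: 0.0003
clock: 8.95
tcp_pos: [0.421, -0.3191, 0.0419]
tool_rot: [-0.048, 0.706, -0.705, 0.048]
contact_force: [-1.0, -2.8, 1.2]
opening: 0.0001
head to go tool xyz mm [-36.2 -62.1  -9.6]
run to go tool xyz mm [-22.2 -35.7  87.8]
t 8.95 tcp [ 0.421  -0.3191  0.0419] yaw x -172.21 F [-1.02 -2.78  1.21] op 6.574558440969719e-05
head z med 0.09484969067508472 114
ear z 0.08765445256351595 hist10 [ 0  0  2 12 13 10  1  0  0  0  0  0  0  0  0  0  0  0  0  0  0  0  0  0
  0  0  2 13 20 12  1  0  0  0  0  0]
ear 67.8 mean off -23.691809296340853 38
ear 187.8 mean off None 0
ear 307.8 mean off -23.433146562337324 48
```

View pics/s8.png

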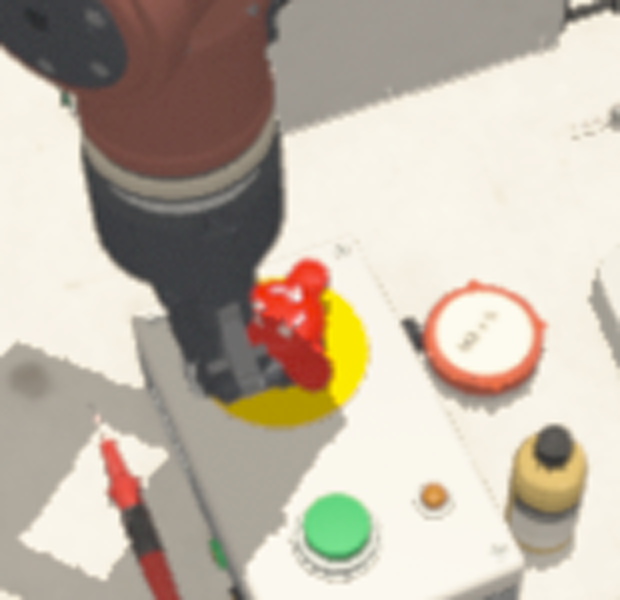

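The head has turned about 21° (0.37 rad) and is still latched. I keep pushing, watching for the pop.

```bash
python3 -m pendant '[1,0,0,-0.003,0, 1,0,0,0,0]'; python3 -m pendant '[1,0,0,-0.002,0, 1,0,0,0,0]'; python3 rel.py; python3 look.py s9
```

```text
clock: 9.2
tcp_pos: [0.4206, -0.3162, 0.0419]
tool_rot: [-0.048, 0.706, -0.705, 0.048]
contact_force: [-2.1, -2.7, 0.6]
opening: 0.0002
clock: 9.4
tcp_pos: [0.4205, -0.3145, 0.0419]
tool_rot: [0.048, -0.705, 0.706, -0.048]
contact_force: [-1.5, -2.4, 0.4]
opening: -0.0001
head to go tool xyz mm [-36.1 -62.1  -5. ]
run to go tool xyz mm [-22.1 -35.6  92.3]
t 9.4 tcp [ 0.4205 -0.3145  0.0419] yaw x -172.21 F [-1.55 -2.44  0.43] op -5.129367176733772e-05
head z med 0.10344059067278041 123
ear z 0.09602538880534588 hist10 [ 0  3  9 15  8  2  0  0  0  0  0  0  0  0  0  0  0  0  0  0  0  0  0  0
  0  2 14 19 14  3  0  0  0  0  0  0]
ear 67.8 mean off -33.46221844219362 37
ear 187.8 mean off None 0
ear 307.8 mean off -32.60654125076414 52
```

The head popped out: its top is at 0.1034 m with a twist of about 0.54 rad. I back off from the ear, rise and check.

```bash
python3 -m pendant '[1,0,0,0.01,0, 1,0,0,0.016,0, 1,0,0,0,0, 1,0,-0.03,0,0, 1,0,-0.03,0,0]'; python3 -m pendant '[1,0,-0.02,0.02,0, 1,0,0,0.02,0, 1,0,0,0,0]'; python3 rel.py; python3 look.py s10
```

```text
clock: 9.95
tcp_pos: [0.4229, -0.3391, 0.1008]
tool_rot: [-0.048, 0.707, -0.704, 0.047]
contact_force: [-0.5, -0.5, 0.6]
opening: -0.0002
clock: 10.25
tcp_pos: [0.4305, -0.3825, 0.1234]
tool_rot: [0.046, -0.705, 0.706, -0.048]
contact_force: [-0.1, 0.1, 0.9]
opening: -0.0002
head to go tool xyz mm [-35.3  19.3 -73.8]
run to go tool xyz mm [-21.4  46.   23.4]
t 10.25 tcp [ 0.4305 -0.3825  0.1234] yaw x -172.32 F [-0.06  0.15  0.89] op -0.00015719834859795827
head z med None 0
ear z 0.09575908588508386 hist10 [ 0  0  0  0  0  0  0  0  0  0  0  0  0  0  0  0  0  2  6  6  0  0  0  0
  0  0  0  0  0 16 21 13  2  0  0  0]
ear 67.8 mean off None 0
ear 187.8 mean off 0.44599606830861455 14
ear 307.8 mean off -3.5395526458600557 52
```

View pics/s10.png

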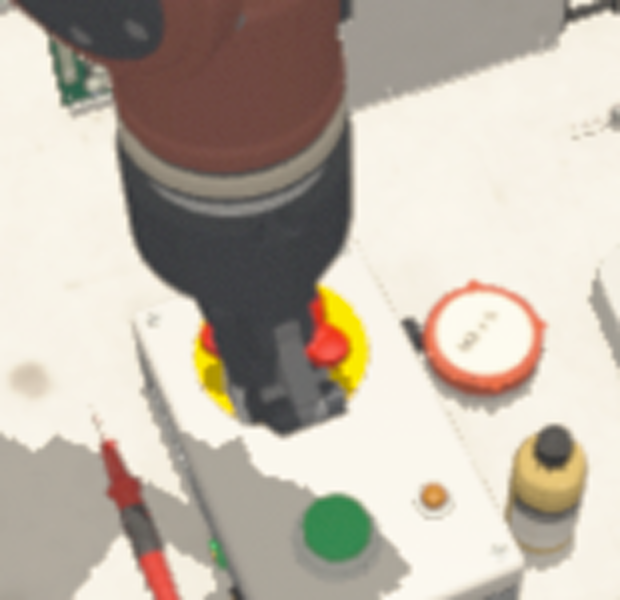

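The head is out and back at zero twist (ears at 0.096 m). Now over to the green button.

```bash
python3 -m pendant '[1,-0.0214,0,0.0234,0, 1,0,0.02,0,0, 1,0,0.03,0,0, 1,0,0,0,0, 1,0,0,0,0]'; python3 rel.py
```

```text
clock: 10.8
tcp_pos: [0.4526, -0.3982, 0.0703]
tool_rot: [-0.049, 0.707, -0.704, 0.047]
contact_force: [-0.2, -0.3, 0.4]
opening: -0.0001
head to go tool xyz mm [-15.6 -33.4 -92.3]
run to go tool xyz mm [-1.6 -7.3  5.1]
t 10.8 tcp [ 0.4526 -0.3982  0.0703] yaw x -172.2 F [-0.25 -0.29  0.44] op -0.00014863781325605188
```

```bash
python3 -m pendant '[1,-0.0016,0.01,0.005,0, 1,0,0.01,0,0, 1,0,0,0,0]'; python3 rel.py; python3 look.py s11
```

```text
clock: 11.1
tcp_pos: [0.4553, -0.4043, 0.0507]
tool_rot: [-0.048, 0.706, -0.705, 0.047]
contact_force: [-0.3, 0.6, -1.6]
opening: -0.0
head to go tool xyz mm [-13.7 -53.1 -98.7]
run to go tool xyz mm [  0.3 -26.8  -1.4]
t 11.1 tcp [ 0.4553 -0.4043  0.0507] yaw x -172.23 F [-0.25  0.62 -1.56] op -3.0189077903001722e-05
head z med None 0
ear z 0.09593722214217604 hist10 [ 0  0  0  0  0  0  0  0  0  0  0  0  0  0  0  0  0  3 13 16  8  0  0  0
  0  0  0  0  0  0  0  0  0  0  0  0]
ear 67.8 mean off None 0
ear 187.8 mean off 3.832462679210111 40
ear 307.8 mean off None 0
```

View pics/s11.png

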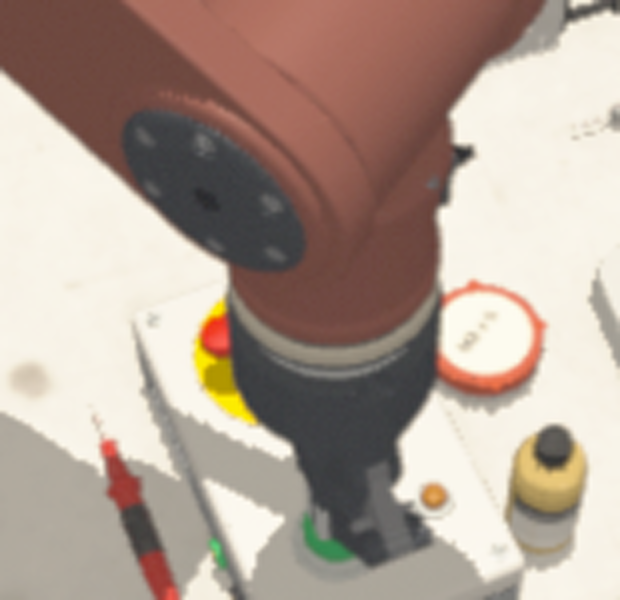

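The fingertips are over the green cap, at about (335,525) in the picture. Now I press.

```bash
python3 -m pendant '[1,0,0.007,-0.0014,0, 1,0,0,0,0]'; python3 -m pendant '[1,0,0.003,0,0, 1,0,0,0,0]'; python3 -m pendant '[1,0,0.002,0,0, 1,0,0,0,0]'; python3 -m pendant '[1,0,0.002,0,0, 1,0,0,0,0]'; python3 rel.py
```

```text
clock: 11.35
tcp_pos: [0.4552, -0.4029, 0.0441]
tool_rot: [-0.048, 0.706, -0.705, 0.048]
contact_force: [-1.0, -0.1, 0.1]
opening: 0.0
clock: 11.55
tcp_pos: [0.4559, -0.4036, 0.0421]
tool_rot: [0.048, -0.705, 0.706, -0.048]
contact_force: [-0.4, 1.1, 2.9]
opening: -0.0
clock: 11.75
tcp_pos: [0.456, -0.4038, 0.0403]
tool_rot: [0.048, -0.705, 0.706, -0.048]
contact_force: [-0.3, 0.1, 3.0]
opening: -0.0002
clock: 11.95
tcp_pos: [0.456, -0.4038, 0.0382]
tool_rot: [0.048, -0.705, 0.706, -0.048]
contact_force: [-0.8, 0.4, 4.1]
opening: -0.0003
head to go tool xyz mm [-13.  -65.8 -98.2]
run to go tool xyz mm [  1.  -39.3  -0.9]
t 11.95 tcp [ 0.456  -0.4038  0.0382] yaw x -172.22 F [-0.78  0.39  4.14] op -0.00026147401931746764
```

```bash
python3 -m pendant '[1,0,0.002,0,0, 1,0,0,0,0]'; python3 -m pendant '[1,0,0.0015,0,0, 1,0,0,0,0]'; python3 -m pendant '[1,0,0.001,0,0, 1,0,0,0,0]'
```

```text
clock: 12.15
tcp_pos: [0.456, -0.4038, 0.0367]
tool_rot: [0.048, -0.705, 0.706, -0.048]
contact_force: [-1.1, 2.3, 6.8]
opening: 0.0002
clock: 12.35
tcp_pos: [0.4561, -0.4039, 0.0366]
tool_rot: [0.048, -0.705, 0.705, -0.048]
contact_force: [-3.1, 3.4, 12.9]
opening: -0.0004
clock: 12.55
tcp_pos: [0.4561, -0.4039, 0.0365]
tool_rot: [0.048, -0.705, 0.705, -0.048]
contact_force: [-4.4, 5.4, 17.3]
opening: 0.0002
```

The button is hard on its stop (z=0.0365, 17 N). I check once more that it holds there and that the surroundings are unmoved, using both views.

```bash
python3 -m pendant '[1,0,0,0,0, 1,0,0,0,0, 1,0,0,0,0]'; python3 look.py s12; python3 - <<'E'
from h import *
p,d=vision.snapshot("top"); cv2.imwrite("pics/top12.png",cv2.resize(p[:,:,::-1][170:320,220:400],None,fx=4,fy=4))
E
```

```text
clock: 12.85
tcp_pos: [0.4561, -0.404, 0.0365]
tool_rot: [0.048, -0.705, 0.706, -0.048]
contact_force: [-4.5, 5.4, 16.6]
opening: -0.0
head z med None 0
ear z 0.09573778477744024 hist10 [ 0  0  0  0  0  0  0  0  0  0  0  0  0  0  0  0  0  5 13 14 10  0  0  0
  0  0  0  0  0  0  0  0  0  0  0  0]
ear 67.8 mean off None 0
ear 187.8 mean off 4.245877631962436 42
ear 307.8 mean off None 0
```

View pics/s12.png

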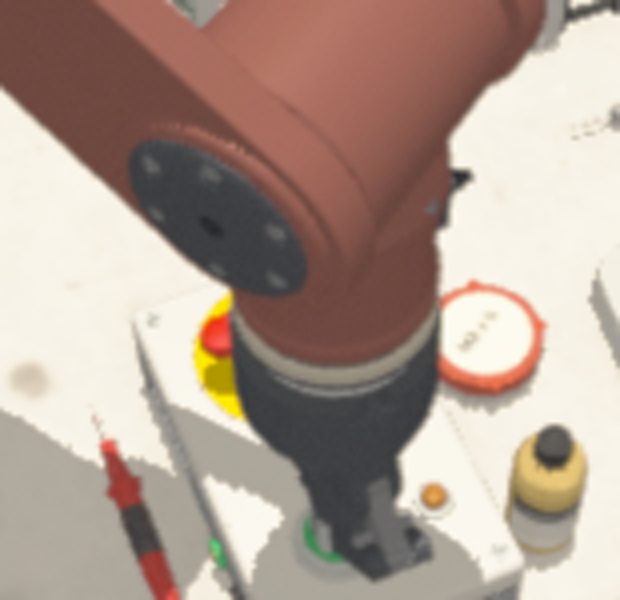

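View pics/top12.png

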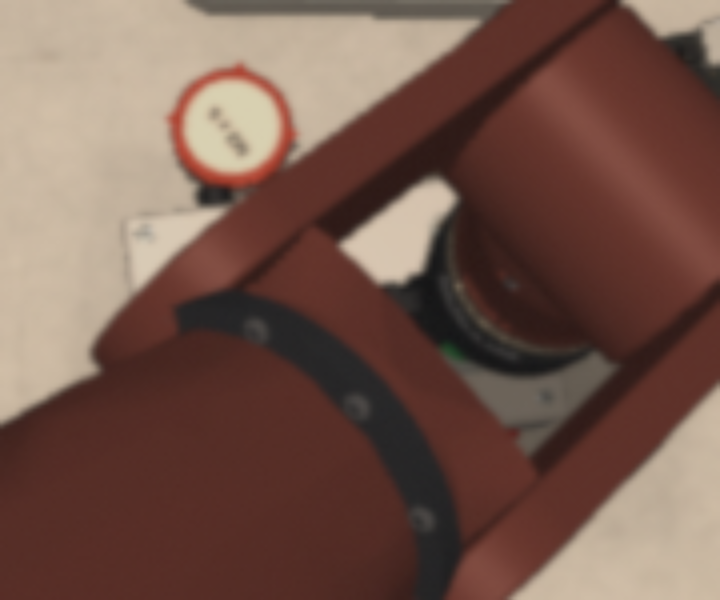

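The scene view shows the fingers on the pressed green cap at about (325,540). Tin, bottle and probe are where they were, and the visible ear is at 0.096 m with no twist. I hand in while holding.

```bash
python3 -c "
from rig import workorder
print(workorder.close_job())"
```

```text
the job is handed in; nothing more can be done
None
```

The emergency stop is proved and the job was handed in at about 13 s, with the green button still held fully in.

- **Press and latch:** I pressed the red head straight down to its stop with the shut fingers. It stayed latched when I let go, with its top at 0.095 m.
- **Release:** I pushed ear_a clockwise with the fingertips until the head sprang out at about 0.54 rad, with its top at 0.103 m. After I backed off, the ears returned to about zero twist at 0.096 m.
- **Hold-to-run:** I pressed the green button onto its stop. The position held steady at about 17 N for the last 0.3 s before hand-in.

**Last checks:**
- The tin, bottle and probe look unmoved. I judged that by eye; I did not re-measure them.
- In the final view only ear_a could be seen, because the arm hid the rest of the head. Its height of 0.096 m shows the head out.

**What disagreed:** the real fingertips were about 35 mm higher than the reported TCP. The camera depth and the contact heights on the head and the button both showed it, so I worked from contact heights and force. The two cameras also differed by 3–4 mm in y, and I used their mean.

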